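# Test the bench safety switch, then hold the dryer socket's flap open

### The job

Before I plug in the dog dryer, test the safety switch: with the socket flap still shut, press the yellow test button so that the blue lever drops, let go of the button and lift the lever fully back up to where it was. Then raise the sprung grey flap on the socket box to 60 degrees from shut and hold it still there so that I can reach the socket: finish while still holding it, do not let go. Leave the clear bins with the brushes, the grey bowl and the steel comb where they are.

Things in the scene. Friction and masses are not known exactly. Their poses are not given: they have to be found in the camera images.
- switch_box: White safety-switch box screwed to the bench, 120 (x) x 150 (y) x 80 mm high; origin at the centre of its underside, front towards its own -x, z up. The blue lever and yellow test button are on its top near the front. It and the blue socket box may stand either way round, left or right.
- test_button (a joint): Travel of the yellow test button, 0 (out) to 0.006 m (fully in), pressed straight down. Sprung: about 0.7 N to start, 3.4 N fully in, plus about 1 N from the trip linkage; the lever trips at about 3.5 mm. It comes back out when let go.
- button_top (a point): Centre of the top of the yellow test button, a round cap 24 mm across, 98 mm above the bench when out, standing 10 mm proud of a 34 mm square grey collar. In the switch box's frame at x -38, y +42 mm.
- trip_lever (a joint): Angle of the blue lever: 0 = up (on), leaning 15 degrees beyond upright, away from the front; 1.31 rad = dropped (tripped), leaning 60 degrees from upright towards the box's front (-x), its bar then out beyond the box's front edge. Its weighted end tips it over: below 0.26 rad it falls back to up, beyond it drops; raising it takes about 0.5 N at the bar. It cannot be raised while the button is pressed.
- lever_bar (a point): Centre of the lever's cross bar: a blue round bar 14 mm thick and 24 mm long along the box's y, at the end of a 12 mm wide stalk; 62 mm from the lever's hinge. It can be pinched end to end (across y) and swung about the hinge while the gripper keeps pointing down.
- lever_hinge (a point): Hinge of the lever, fixed in the switch box at x -28, y -32, z 72 mm of its frame; axis along the box's y.
- socket_box: Blue socket box screwed to the bench, 120 (x) x 150 (y) x 80 mm high; origin at the centre of its underside, front towards its own -x, z up. A round mains socket in its top is covered by the grey flap.
- socket_flap (a joint): Angle of the flap: 0 = shut (level), grows as its front edge rises, stop at 1.75 rad; 60 degrees = 1.047 rad. Spring and weight always pull it shut; about 1.4 N at the bar holds it at 60 degrees.
- flap_bar (a point): Centre of the orange bar at the end of the flap's pull tab: a round bar 14 mm thick and 24 mm long along the box's y, on a 12 mm wide tab; 130 mm from the flap's hinge, 20 mm beyond the box's front edge and 89 mm above the bench when shut. The flap plate (90 mm wide, 6 mm thick) ends 35 mm short of it. It can be pinched end to end (across y) and swung about the hinge while the gripper keeps pointing down.
- flap_hinge (a point): Hinge of the flap, fixed in the socket box at x +50, y 0, z 89 mm of its frame; axis along the box's y.
- bins: Two stacked open-fronted clear acrylic bins with a red slicker brush and an orange bath brush in them; 200 (x) x 150 (y) x 172 mm high together, origin at the centre of the underside. Loose; leave alone.
- bowl: Grey ceramic bowl, 120 mm across, 50 mm high, origin at the centre of its underside. Loose; leave alone.
- comb: Stainless rake comb lying flat, handle to its -x, 150 mm long in all (105 mm on the handle side of the origin), head 90 mm wide, 14 mm high; origin on its underside near the head. Loose; leave alone.
Mind the look-alikes: they are no part of the job. Leave any green look-alike of the socket_box alone. What is shaped like the switch_box but pink is not meant.

How it is judged (in metres and radians):
On the way, in this order (a step that is already met when the one before it is completed fails the run):
1. with the flap shut, the test button is pressed in and the lever drops from it (value of joint test_button above 0.0025 m and value of joint trip_lever above 0.5 rad and value of joint socket_flap below 0.15 rad).
2. button let go and the lever lifted fully back up, the flap still shut (value of joint trip_lever below 0.12 rad and value of joint test_button below 0.0015 m and value of joint socket_flap below 0.15 rad), for 0.2 s.
3. flap raised to 60 degrees (value of joint socket_flap between 0.873 and 1.222 rad), for 0.2 s.
At the end, for the whole second after the job is handed in: The robot is still holding the flap (contact with the socket box's flap above 0.3 N), still, at 60 degrees within 10 degrees either way; the lever is fully up (under 0.12 rad), the button is out (under 1.5 mm), and bins, bowl and comb are within 20 mm of where they stood (all of step 3 and velocity of joint socket_flap between -0.1 and 0.1 rad/s and contact force between any of the fingers, the arm and socket_box above 0.3 N and value of joint trip_lever below 0.12 rad and value of joint test_button below 0.0015 m and distance of each of bins, bowl, comb from where it was at the start of the episode below 0.02 m); the arm keeps its last pose, push and grip.
It fails at once if the bins moved more than 20 mm (distance of bins from where it was at the start of the episode above 0.02 m).
It fails at once if the bowl moved more than 20 mm (distance of bowl from where it was at the start of the episode above 0.02 m).
It fails at once if the comb moved more than 20 mm (distance of comb from where it was at the start of the episode above 0.02 m).
It also fails if it takes over 61 s, if anything falls off the work surface, if the arm or the gripper's body presses on something with over 40 N, if the wrist force passes 120 N, or if a joint passes its speed limit or range.

### The arm

A 6-joint arm with a two-finger parallel gripper is mounted at the origin on the work surface. World frame = base frame: x ahead of the robot, y to its left, z up, the work surface at z = 0. Lengths are in m, angles in degrees, forces in N, time in s.
With the tool pointing down it reaches from about 0.4 to 0.825 m from the base axis. Payload 7 kg.
Tool frame: the origin (TCP) lies between the finger pads; the fingertips stand ctrl.nose_length ahead of it and the grasp point (between the pads) lies 2 mm behind it (ctrl.nose_length is the distance from the TCP to the fingertips, in m); z points along the fingers, y is the line along which they close (so a half turn about z gives the same grasp; the last joint's range is limited). The gripper opens to 88 mm and grips with 3 to 60 N. Pads are 19 mm wide; open, the fingers measure 130 mm over their backs; the gripper's body (78 mm by 193 mm) begins 47 mm behind the grasp point.
Start: joints at [16.507, 20.546, 0.682, 0, -70.136, -16.507], TCP at [0.675, -0, 0.244] pointing down, gripper open.
Joint ranges: [-176.03, 176.03], [-82.01, 121.73], [-58.28, 71.71], [-173.87, 95.51], [-174.79, -0.11], [-173.66, 173.66]. Speed limits (degrees/s): [136.94, 136.94, 172.46, 180, 180, 180].

### API

Orientations are given as [roll, pitch, yaw] about the fixed x, y, z axes, in that order (R = Rz(yaw) Ry(pitch) Rx(roll)).
In Python, from plant import ctrl gives the robot as it stands.
- The arm moves only by the tool apply_moves, never from a script. Its argument "commands" is a list of rows, each a list of 3 entries, a list of its own where there are three numbers: the shift along the world's x, y, z in cm, then the turn about the world's z in rad, then the closure, from 0 (fully open) to 1 (shut). In form: [[[x, y, z], turn, jaw], ...]. A call has 1 to 20 rows; each row is the pose to reach, as a shift and turn from the pose commanded when the call began; what a row does not reach only later rows make up. A row lasts 1/12 s, in which the tool goes at most 41.7 mm and 7.16 degrees, less where a joint would pass 70% of its speed; a pose out of reach is approached as far as the arm can. A call with a gripper value outside its range is refused whole. The fingers move at their own pace and stop on an object; the grip force is fixed at half the most. Time passes only in rows, so rows that repeat a pose let the fingers close. It gives the time, the measured TCP pose, the force, the opening and the grip force at its end, in the units of the state.
- ctrl.get_obs(): the state, without advancing time (a new reading comes with each control period).
- ctrl.snapshot(name): name is "scene" or "side" or "wrist"; returns a dict with "img" (384x512x3 uint8, red, green, blue), "fx", "fy", "cx", "cy" (pixels), "dist_coeffs" ([k1, k2, p1, p2, k3] as OpenCV has them; the pictures are not rectified), "T" (4x4, takes a point from camera to world coordinates). Camera axes: x right, y up, looking along -z (the intrinsics and any distortion apply to the point x, -y, -z); pixel columns grow to the right and rows downward; lengths in m; the calibration is good to about 2 mm. A picture is of the moment at which its call begins. There is no depth.
- ctrl.close_job(): hands the job in; it is judged then, once.
Trained networks look in a picture, given as the dict that the camera call returned (one of the last four; its "shot" number tells which), for a name from the list of things; names that differ only in an ending like _2 or _b are one class to them, and where a whole thing is asked for, a point or a joint stands for the part that bears it (a point fixed in the world has none). Each returns a list of dicts, best first, with "score" (0 to 1); they miss things now and then, are a little off and sometimes report something else, mostly with a low value. They report only what shows in the picture. A call takes as long as a camera call. They do not tell look-alikes from the thing itself.
- ctrl.search_frame(picture, target): "at" ([column, row] in pixels, amid what is visible of it).
- ctrl.spot_point(picture, target): "at" ([column, row] in pixels: a listed point, or the origin of a listed thing).
The state is a dict: "clock": time; "joint_pos": joint angles; "qvel": joint speeds; "tau": joint torques, N m; "tool_pos": TCP position; "orientation": TCP orientation; "force": force on the tool from outside, world axes, zero at the start; "moment": the same for the moment, N m; "opening": finger opening in m; "gripper_force": force on a finger pad.
Only numpy, scipy, OpenCV 4.12 (cv2) and the standard library are available. Lean on these libraries where they do the work, as an engineer would, in place of code of your own. Each camera call takes 0.05 s, during which the arm holds its last target. There are 200 camera calls.

## Working session

There is one attempt and no reset: what is moved stays moved. The work goes in short steps, Python scripts to look and compute and a tool call to move; the robot and the scene stay as the last step left them, time stands still between calls to the robot, and variables do not carry over. Pictures are saved under pics/ and viewed, at most 10 in all, crops included, and the job is handed in when it is done.

Besides the shell and the picture viewer there is one more tool, called after "Call:" as name(argument=value, ...), one argument or row to a line, values as JSON. apply_moves: Moves the arm, as the interface text tells. Its arguments: {"type":"object","properties":{"commands":{"type":"array"}},"required":["commands"]}

```bash
mkdir -p pics; cat > h.py <<'E'
from plant import ctrl
import numpy as np, cv2
def K(s): return np.array([[s["fx"],0,s["cx"]],[0,s["fy"],s["cy"]],[0,0,1.]])
def ray(s,at):
    u=cv2.undistortPoints(np.array([[at]],float),K(s),np.array(s["dist_coeffs"],float))[0,0]
    T=np.array(s["T"]); d=T[:3,:3]@np.array([u[0],-u[1],-1]); return T[:3,3],d/np.linalg.norm(d)
def atz(s,at,z):
    o,d=ray(s,at); return o+d*(z-o[2])/d[2]
def proj(s,P):
    T=np.array(s["T"]); p=(np.atleast_2d(P)-T[:3,3])@T[:3,:3]; p=p*[1,-1,-1]
    return cv2.projectPoints(p,np.zeros(3),np.zeros(3),K(s),np.array(s["dist_coeffs"],float))[0][:,0]
def save(s,n): cv2.imwrite(f"pics/{n}.png",s["img"][:,:,::-1])
E
python3 - <<'E'
from h import *
Z=dict(button_top=.098,lever_bar=.132,lever_hinge=.072,flap_bar=.089,flap_hinge=.089,switch_box=0,socket_box=0,bins=0,bowl=0,comb=0)
ims=[]
for n in("scene","side"):
    s=ctrl.snapshot(n); ims.append(s["img"])
    for t,z in Z.items():
        for r in ctrl.spot_point(s,t)[:3]:
            print(n,t,round(r["score"],2),np.round(r["at"]),np.round(atz(s,r["at"],z),3))
cv2.imwrite("pics/a.png",cv2.resize(np.vstack(ims),(800*1//2*1+0,600))[:,:,::-1])
for i,m in enumerate(ims): cv2.imwrite(f"pics/a{i}.png",m[:,:,::-1])
print(ctrl.nose_length,ctrl.get_obs())
E
```

```text
scene button_top 0.53 [202. 136.] [ 0.351 -0.237  0.098]
scene lever_bar 0.4 [201. 192.] [ 0.615 -0.222  0.132]
scene lever_bar 0.38 [184. 140.] [ 0.396 -0.294  0.132]
scene lever_hinge 0.74 [320. 210.] [0.657 0.157 0.072]
scene lever_hinge 0.73 [208. 196.] [ 0.591 -0.207  0.072]
scene lever_hinge 0.71 [182. 150.] [ 0.39  -0.313  0.072]
scene flap_bar 0.83 [339. 124.] [0.299 0.268 0.089]
scene flap_bar 0.69 [318. 178.] [0.54  0.163 0.089]
scene flap_hinge 0.95 [328. 212.] [0.675 0.177 0.089]
scene flap_hinge 0.89 [267. 156.] [ 0.444 -0.007  0.089]
scene flap_hinge 0.86 [354. 149.] [0.418 0.306 0.089]
scene switch_box 0.67 [218. 212.] [ 0.609 -0.181  0.   ]
scene switch_box 0.63 [194. 165.] [ 0.404 -0.278  0.   ]
scene socket_box 0.92 [342. 157.] [0.385 0.283 0.   ]
scene socket_box 0.81 [318. 210.] [0.614 0.163 0.   ]
scene socket_box 0.62 [403. 217.] [0.652 0.457 0.   ]
scene bins 0.81 [127. 204.] [ 0.569 -0.506  0.   ]
scene bowl 0.89 [281. 252.] [0.767 0.025 0.   ]
scene bowl 0.39 [126. 205.] [ 0.572 -0.51   0.   ]
scene comb 0.86 [404. 215.] [0.646 0.462 0.   ]
side button_top 0.
[... 1094 characters left out ...]
.   ]
0.017 {'clock': 1.1, 'joint_pos': array([ 1.65075951e+01,  2.05455437e+01,  6.83905511e-01,  1.38750139e-05,
       -7.01348953e+01, -1.65068576e+01]), 'qvel': array([ 0.03054347,  0.05090751, -0.08576365,  0.03843529,  0.01388892,
       -0.08279888]), 'tau': array([-1.17241238e-03, -5.82398272e+01,  2.93303883e+01,  7.00235635e+00,
        1.24360219e-02, -3.94607082e-05]), 'tool_pos': array([ 6.75000833e-01, -3.85541758e-06,  2.43585324e-01]), 'orientation': array([-1.79996673e+02,  9.72410888e-04, -8.99992577e+01]), 'force': array([-0.3223352 ,  0.09546121,  0.05543945]), 'moment': array([ 0.01619128,  0.00118786, -0.02691097]), 'gripper_force': 0.0, 'opening': 0.08772312187862813}
```

View pics/a0.png

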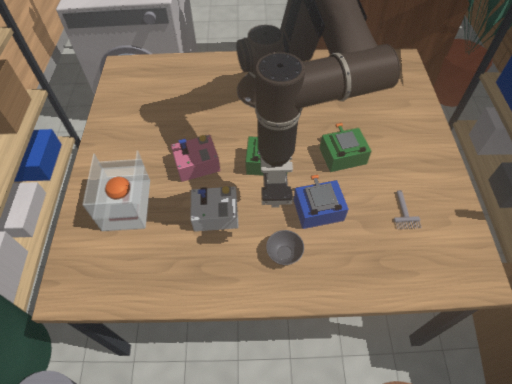

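View pics/a1.png

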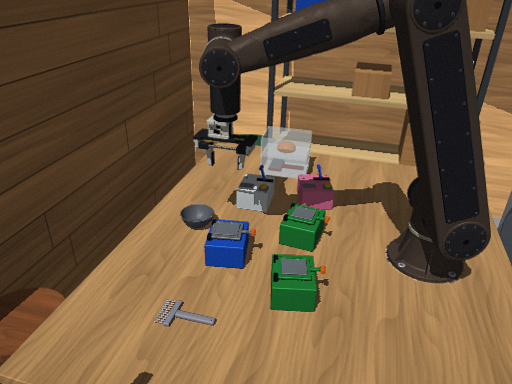

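The scene picture shows the grey-white switch box at (214,208) with its lever at (203,192), and the blue socket box at (320,203) with its orange bar at (316,178), both facing the robot. The side view agrees: switch box at (256,192), blue box at (228,243). The pink and green boxes are look-alikes. Next I'll look from closer with the wrist camera.

Call:
apply_moves(
  commands=[
    [[-1.5,4,1],0,0],
    [[-3,8,2],0,0],
    [[-5,12,4],0,0],
    [[-7,16,6],0,0],
    [[-7,16,6],0,0],
    [[-7,16,6],0,0],
    [[-7,16,6],0,0],
  ],
)

```text
clock: 1.68
tool_pos: [0.6047, 0.1612, 0.3044]
orientation: [-179.9, 0.1, -89.9]
force: [0.9, 0.3, -0.6]
opening: 0.0875
gripper_force: 0.0
```

```bash
python3 - <<'E'
from h import *
s=ctrl.snapshot("wrist"); save(s,"w1")
for t,z in dict(flap_bar=.089,flap_hinge=.089,socket_box=0).items():
    for r in ctrl.spot_point(s,t)[:2]: print(t,round(r["score"],2),np.round(r["at"]),np.round(atz(s,r["at"],z),4))
print(ctrl.get_obs()["tool_pos"],s["T"])
E
```

```text
flap_bar 0.76 [324. 154.] [0.5342 0.1464 0.089 ]
flap_hinge 0.72 [404. 275.] [0.4248 0.2961 0.089 ]
flap_hinge 0.62 [204. 176.] [0.6643 0.172  0.089 ]
socket_box 0.89 [423.  23.] [ 0.3982 -0.0068  0.    ]
socket_box 0.74 [411. 236.] [0.3791 0.2839 0.    ]
[0.60507208 0.15899642 0.3027171 ] [[-9.99993217e-01  3.59626048e-03 -7.95994650e-04  6.05119955e-01]
 [-3.20920248e-03 -9.56751337e-01 -2.90889292e-01  8.26135922e-02]
 [-1.80768261e-03 -2.90884764e-01  9.56756388e-01  4.45458041e-01]
 [ 0.00000000e+00  0.00000000e+00  0.00000000e+00  1.00000000e+00]]
```

Call:
apply_moves(
  commands=[
    [[0,-4,0],0,0],
    [[0,-8,0],0,0],
    [[0,-12,0],0,0],
    [[0,-16,0],0,0],
    [[0,-20,0],0,0],
    [[0,-24,0],0,0],
    [[0,-28,0],0,0],
    [[0,-32,0],0,0],
    [[1,-35,0],0,0],
    [[1,-35,0],0,0],
    [[1,-35,0],0,0],
    [[1,-35,0],0,0],
  ],
)

```text
clock: 2.88
tool_pos: [0.6146, -0.191, 0.3026]
orientation: [179.9, 0.0, -90.1]
force: [0.1, 0.1, -0.4]
opening: 0.0874
gripper_force: 0.0
```

```bash
python3 - <<'E'
from h import *
s=ctrl.snapshot("wrist"); save(s,"w2")
for t,z in dict(button_top=.098,lever_bar=.132,lever_hinge=.072,switch_box=0).items():
    for r in ctrl.spot_point(s,t)[:2]: print(t,round(r["score"],2),np.round(r["at"]),np.round(atz(s,r["at"],z),4))
print(ctrl.get_obs()["tool_pos"])
a=cv2.imread("pics/w1.png");b=cv2.imread("pics/w2.png")
cv2.imwrite("pics/w12.png",cv2.resize(np.vstack([a,b]),None,fx=.78,fy=.78))
E
```

```text
button_top 0.85 [504. 126.] [ 0.3489 -0.24    0.098 ]
button_top 0.72 [288. 203.] [ 0.5824 -0.1535  0.098 ]
lever_bar 0.76 [261. 145.] [ 0.6116 -0.2219  0.132 ]
lever_bar 0.56 [493.  60.] [ 0.3974 -0.3032  0.132 ]
lever_hinge 0.86 [277. 134.] [ 0.5938 -0.2244  0.072 ]
lever_hinge 0.81 [470.  62.] [ 0.3833 -0.3065  0.072 ]
switch_box 0.97 [256. 152.] [ 0.6179 -0.1917  0.    ]
switch_box 0.85 [421.  96.] [ 0.4011 -0.2674  0.    ]
[ 0.61500544 -0.18914374  0.30374306]
```

View pics/w12.png

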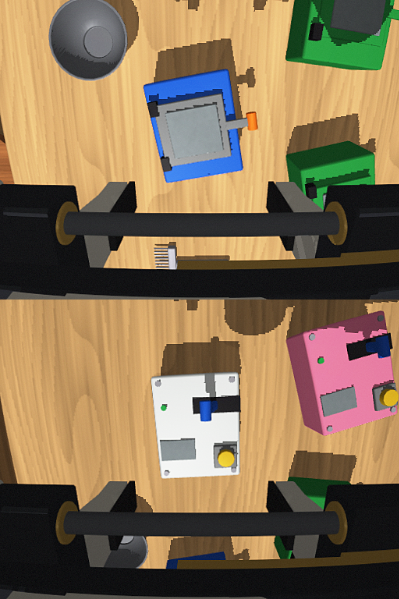

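Seen from the wrist camera (stacked picture), the white box has its lever bar at (206,411) and yellow button at (226,459). The blue box's orange bar is at (252,121). The switch box is turned about 2° and the socket box about 11°. I'll close the gripper, turn it by a quarter and go over the button.

Call:
apply_moves(
  commands=[
    [[-1,1,-1],0.12,1],
    [[-2,2,-2],0.24,1],
    [[-3.2,3.6,-4],0.36,1],
    [[-3.2,3.6,-6],0.48,1],
    [[-3.2,3.6,-8],0.6,1],
    [[-3.2,3.6,-10],0.72,1],
    [[-3.2,3.6,-11],0.84,1],
    [[-3.2,3.6,-12],0.96,1],
    [[-3.2,3.6,-13],1.08,1],
    [[-3.2,3.6,-14],1.2,1],
    [[-3.2,3.6,-15],1.32,1],
    [[-3.2,3.6,-16],1.44,1],
    [[-3.2,3.6,-16.5],1.56,1],
    [[-3.2,3.6,-16.9],1.6,1],
    [[-3.2,3.6,-16.9],1.6,1],
    [[-3.2,3.6,-16.9],1.6,1],
  ],
)

```text
clock: 4.47
tool_pos: [0.583, -0.1534, 0.1347]
orientation: [180.0, 0.0, 1.6]
force: [0.2, -0.1, -0.3]
opening: 0.0007
gripper_force: 0.0
```

```bash
python3 - <<'E'
from h import *
s=ctrl.snapshot("wrist"); save(s,"w3")
for t,z in dict(button_top=.098,lever_bar=.132).items():
    for r in ctrl.spot_point(s,t)[:2]: print(t,round(r["score"],2),np.round(r["at"]),np.round(atz(s,r["at"],z),4))
o=ctrl.get_obs();print(o["tool_pos"],o["orientation"],o["force"],o["opening"])
E
```

```text
button_top 0.75 [255. 238.] [ 0.5813 -0.1518  0.098 ]
button_top 0.23 [413. 217.] [ 0.5963 -0.2429  0.098 ]
[ 0.58331874 -0.1537541   0.13514829] [ 1.79998199e+02 -5.47685553e-02  1.62223400e+00] [-0.22932225  0.93459359  1.06265791] 0.0007568553324854455
```

View pics/w3.png

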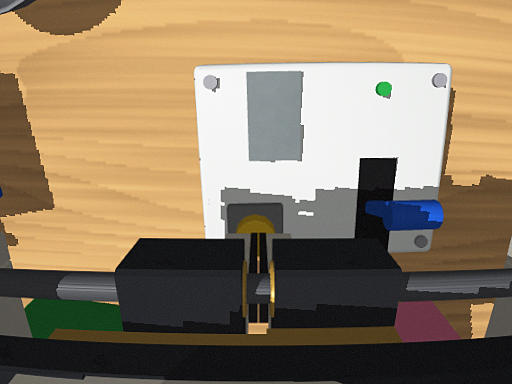

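The closed fingers sit over the yellow button (255,238), with the lever up at (405,213). Pressing now.

Call:
apply_moves(
  commands=[
    [[0,0,-1.2],0,1],
    [[0,0,-1.8],0,1],
    [[0,0,-2.1],0,1],
    [[0,0,-2.4],0,1],
    [[0,0,-2.6],0,1],
    [[0,0,-2.6],0,1],
    [[0,0,-2.6],0,1],
    [[0,0,-2.6],0,1],
    [[0,0,-2.6],0,1],
    [[0,0,-2.6],0,1],
  ],
)

```text
clock: 5.45
tool_pos: [0.5828, -0.1539, 0.1093]
orientation: [-180.0, 0.0, 1.7]
force: [-3.0, 1.9, 5.3]
opening: 0.0003
gripper_force: 3.1
```

```bash
python3 - <<'E'
from h import *
s=ctrl.snapshot("side"); save(s,"s4")
cv2.imwrite("pics/s4c.png",cv2.resize(s["img"][120:240,200:360,::-1],None,fx=4,fy=4))
for t,z in dict(lever_bar=.103).items():
    for r in ctrl.spot_point(s,t)[:2]: print(t,round(r["score"],2),np.round(r["at"]),np.round(atz(s,r["at"],z),4))
o=ctrl.get_obs();print(o["tool_pos"],o["force"])
E
```

```text
lever_bar 0.6 [281. 179.] [ 0.5249 -0.2177  0.103 ]
lever_bar 0.59 [316. 168.] [ 0.411  -0.3549  0.103 ]
[ 0.58278018 -0.15392664  0.10922275] [-3.4981073   2.44866446  6.45622175]
```

View pics/s4c.png

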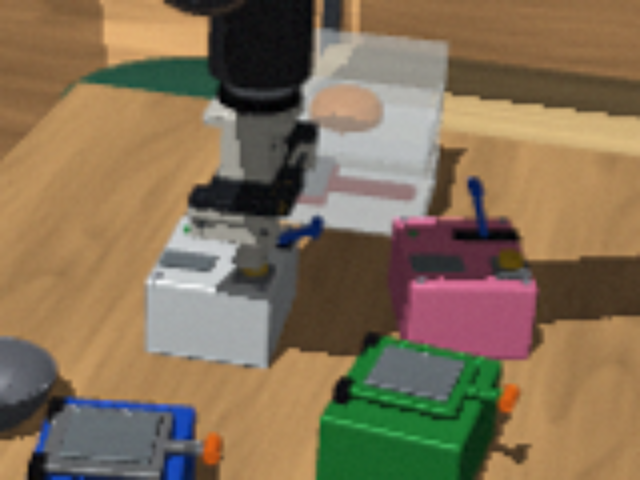

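The crop shows the blue lever dropped to the front at (310,230). I'll let go of the button and go over the lever bar.

Call:
apply_moves(
  commands=[
    [[0,0,3],0,1],
    [[0,0,6.5],0,0.8],
    [[-1.5,-3,7],0,0.6],
    [[-3,-5,7],0,0.4],
    [[-4.1,-7.1,7],0,0.4],
    [[-4.1,-7.1,7],0,0.4],
    [[-4.1,-7.1,7],0,0.4],
    [[-4.1,-7.1,7],0,0.4],
  ],
)

```text
clock: 6.22
tool_pos: [0.5422, -0.2251, 0.1787]
orientation: [180.0, -0.0, 1.6]
force: [0.2, -0.3, -0.9]
opening: 0.0418
gripper_force: 0.0
```

```bash
python3 - <<'E'
from h import *
s=ctrl.snapshot("wrist"); save(s,"w5")
for t,z in dict(lever_bar=.103,lever_hinge=.072,button_top=.098).items():
    for r in ctrl.spot_point(s,t)[:2]: print(t,round(r["score"],2),np.round(r["at"]),np.round(atz(s,r["at"],z),4))
o=ctrl.get_obs();print(o["tool_pos"],o["force"],o["opening"])
print(proj(s,[[.542,-.2245,.103]]))
E
```

```text
lever_bar 0.93 [264. 213.] [ 0.5417 -0.2294  0.103 ]
lever_hinge 0.69 [262. 133.] [ 0.5923 -0.2269  0.072 ]
button_top 0.65 [151. 154.] [ 0.5797 -0.1522  0.098 ]
[ 0.54238592 -0.22443942  0.17840593] [0.48090146 0.85091688 0.06370826] 0.051612502821017495
[[256.98644549 212.0374502 ]]
```

View pics/w5.png

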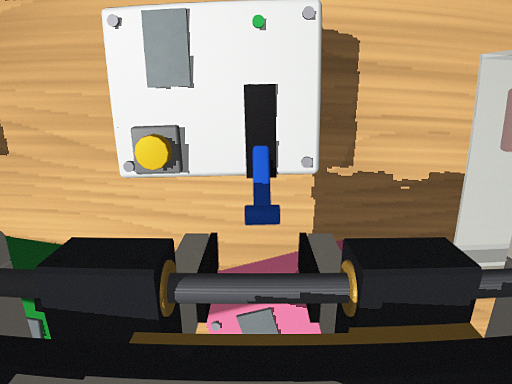

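The lever bar shows at (262,214) between the open fingers, about 3 mm to the right of centre. I'll descend and pinch it.

Call:
apply_moves(
  commands=[
    [[0,-0.3,-2.5],0,0.4],
    [[0,-0.3,-5],0,0.4],
    [[0,-0.3,-7],0,0.4],
    [[0,-0.3,-7.8],0,0.4],
    [[0,-0.3,-7.8],0,0.4],
    [[0,-0.3,-7.8],0,1],
    [[0,-0.3,-7.8],0,1],
    [[0,-0.3,-7.8],0,1],
    [[0,-0.3,-7.8],0,1],
    [[0,-0.3,-7.8],0,1],
    [[0,-0.3,-7.8],0,1],
  ],
)

```text
clock: 7.33
tool_pos: [0.5424, -0.228, 0.1014]
orientation: [180.0, -0.1, 1.7]
force: [-0.7, 1.7, 2.9]
opening: 0.0236
gripper_force: 30.0
```

Call:
apply_moves(
  commands=[
    [[0.3,0,0.46],0,1],
    [[0.62,0,0.89],0,1],
    [[0.98,0,1.29],0,1],
    [[1.38,0.05,1.65],0,1],
    [[1.81,0.05,1.98],0,1],
    [[2.27,0.05,2.27],0,1],
    [[2.75,0.1,2.52],0,1],
    [[3.25,0.1,2.73],0,1],
    [[3.76,0.1,2.89],0,1],
    [[4.29,0.1,3.01],0,1],
    [[4.83,0.15,3.08],0,1],
    [[5.37,0.15,3.1],0,1],
    [[5.91,0.2,3.08],0,1],
    [[6.3,0.2,3.03],0,1],
    [[6.7,0.2,2.95],0,1],
    [[6.9,0.2,2.9],0,1],
    [[6.9,0.2,2.9],0,1],
  ],
)

```text
clock: 8.75
tool_pos: [0.6123, -0.2248, 0.1304]
orientation: [-179.9, -0.1, 1.7]
force: [-2.7, 8.9, 3.1]
opening: 0.0234
gripper_force: 30.0
```

Call:
apply_moves(
  commands=[
    [[0,0,0],0,0.4],
    [[0,0,0],0,0.4],
    [[0,0,0],0,0.4],
    [[0,0,0],0,0.4],
    [[0,0,2],0,0.4],
    [[0,0,5],0,0.4],
    [[0,0,7],0,0.4],
    [[0,4,7],0,0.4],
    [[-1,8,7],0,0.4],
    [[-2,12,7],0,0.4],
    [[-3,16,7],0,0.4],
    [[-3,20,7],0.05,0.4],
    [[-4,24,7],0.1,0.4],
    [[-6,28,6.5],0.165,0.4],
    [[-7,32,6],0.165,0.4],
    [[-7.8,35,5.5],0.165,0.4],
    [[-7.8,37.3,5],0.165,0.4],
    [[-7.8,37.3,5],0.165,0.4],
    [[-7.8,37.3,5],0.165,0.4],
    [[-7.8,37.3,5],0.165,0.4],
  ],
)

```text
clock: 10.42
tool_pos: [0.5332, 0.1468, 0.1798]
orientation: [180.0, -0.0, 11.1]
force: [-0.5, -0.4, 0.2]
opening: 0.0527
gripper_force: 0.0
```

```bash
python3 - <<'E'
from h import *
s=ctrl.snapshot("wrist"); save(s,"w6")
for t,z in dict(flap_bar=.089,flap_hinge=.089).items():
    for r in ctrl.spot_point(s,t)[:2]: print(t,round(r["score"],2),np.round(r["at"]),np.round(atz(s,r["at"],z),4))
o=ctrl.get_obs();print(o["tool_pos"],o["orientation"],o["opening"])
q=ctrl.snapshot("side"); c=cv2.resize(q["img"][120:240,200:360],(512,384))
cv2.imwrite("pics/w6b.png",np.vstack([s["img"],c])[::,:,::-1][:, :] if 0 else cv2.resize(np.vstack([s["img"],c])[:,:,::-1],None,fx=.78,fy=.78))
E
```

```text
flap_bar 0.9 [259. 199.] [0.5378 0.147  0.089 ]
[0.53329358 0.14603029 0.1798026 ] [-1.79998845e+02 -2.03054145e-02  1.10499338e+01] 0.052370464768395866
```

View pics/w6b.png

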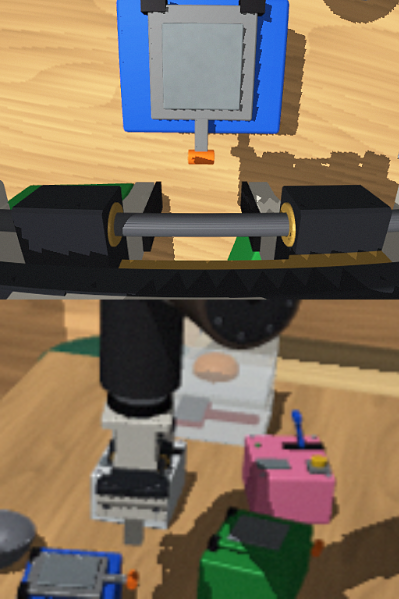

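The bar (201,157) sits between the fingers and the box is square to the gripper. The arm hides the lever in the side view, so I'll check it in the scene camera.

```bash
python3 - <<'E'
from h import *
s=ctrl.snapshot("scene")
cv2.imwrite("pics/s7.png",cv2.resize(s["img"][130:250,160:360,::-1],None,fx=4,fy=4))
for r in ctrl.spot_point(s,"lever_bar")[:3]: print(r)
print(proj(s,[[.612,-.224,.132],[.5424,-.228,.103]]))
E
```

```text
{'at': [180.7, 144.5], 'score': 0.62}
{'at': [196.3, 190.9], 'score': 0.49}
[[200.76981774 191.56592679]
 [201.80515507 178.87514299]]
```

View pics/s7.png

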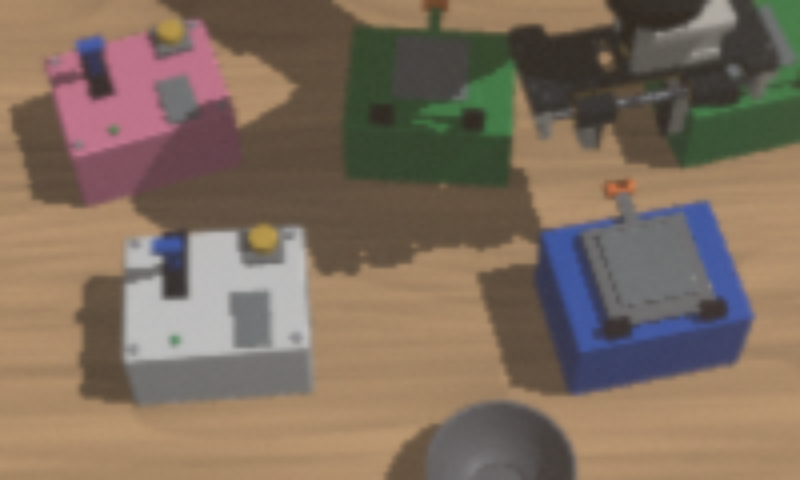

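The lever is back up at (168,243) in the crop, and the flap is still shut. I'll descend and pinch the flap bar.

Call:
apply_moves(
  commands=[
    [[0.3,0,-3],0,0.4],
    [[0.3,0,-6],0,0.4],
    [[0.3,0,-8],0,0.4],
    [[0.3,0,-9.2],0,0.4],
    [[0.3,0,-9.3],0,0.4],
    [[0.3,0,-9.3],0,1],
    [[0.3,0,-9.3],0,1],
    [[0.3,0,-9.3],0,1],
    [[0.3,0,-9.3],0,1],
    [[0.3,0,-9.3],0,1],
    [[0.3,0,-9.3],0,1],
  ],
)

```text
clock: 11.63
tool_pos: [0.5363, 0.1476, 0.0873]
orientation: [-179.9, -0.1, 11.1]
force: [-0.0, 2.7, 1.1]
opening: 0.0232
gripper_force: 30.0
```

Call:
apply_moves(
  commands=[
    [[0.02,0,0.68],0,1],
    [[0.07,0.01,1.36],0,1],
    [[0.16,0.03,2.03],0,1],
    [[0.27,0.05,2.7],0,1],
    [[0.43,0.08,3.36],0,1],
    [[0.63,0.12,4.02],0,1],
    [[0.84,0.17,4.66],0,1],
    [[1.1,0.22,5.29],0,1],
    [[1.39,0.27,5.9],0,1],
    [[1.71,0.34,6.5],0,1],
    [[2.06,0.4,7.08],0,1],
    [[2.43,0.48,7.64],0,1],
    [[2.84,0.56,8.18],0,1],
    [[3.28,0.64,8.7],0,1],
    [[3.74,0.73,9.19],0,1],
    [[4.22,0.83,9.66],0,1],
    [[4.73,0.93,10.1],0,1],
    [[5.26,1.03,10.52],0,1],
    [[5.81,1.14,10.9],0,1],
    [[6.38,1.25,11.26],0,1],
  ],
)

```text
clock: 13.3
tool_pos: [0.5987, 0.1592, 0.1995]
orientation: [180.0, 0.2, 11.1]
force: [-3.3, 2.9, -0.7]
opening: 0.0233
gripper_force: 30.0
```

Call:
apply_moves(
  commands=[
    [[0,0,0],0,1],
    [[0,0,0],0,1],
    [[0,0,0],0,1],
    [[0,0,0],0,1],
    [[0,0,0],0,1],
    [[0,0,0],0,1],
  ],
)

```text
clock: 13.8
tool_pos: [0.5987, 0.1591, 0.1995]
orientation: [180.0, 0.1, 11.1]
force: [-5.1, 3.7, 2.3]
opening: 0.0233
gripper_force: 30.0
```

```bash
python3 - <<'E'
from h import *
a=ctrl.snapshot("side")["img"]; b=ctrl.snapshot("scene")["img"]
cv2.imwrite("pics/f.png",np.vstack([cv2.resize(x,(512,300)) for x in (a[150:285,160:390],b[130:265,150:380])])[:,:,::-1])
o=ctrl.get_obs();print(o["tool_pos"],o["opening"],o["gripper_force"],o["force"])
E
```

```text
[0.59868228 0.15911468 0.19946554] 0.023391145989111448 30.00026822090149 [-4.49621225  3.48684394  2.59171182]
```

View pics/f.png

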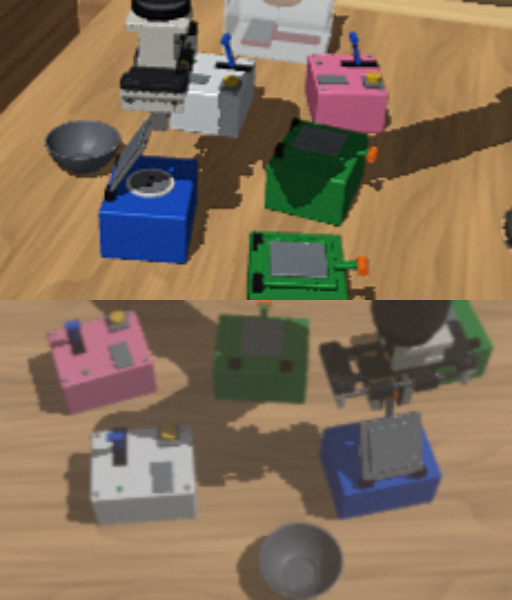

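The flap is open at about 60° (130,155) and held in the pinch. The lever is up (228,50), and nothing else has moved.

```bash
python3 -c "
from plant import ctrl
print(ctrl.close_job())"
```

```text
the job is handed in; nothing more can be done
None
```

The job is handed in (no verdict was shown): the test button tripped the lever, the lever is fully back up, and the arm is still holding the flap at about 60°, with bins, bowl and comb untouched.

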